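# Soak blanks and gauge set before measuring

## Task

The turned blanks and the gauge set have to come to room temperature together before they are measured: first spread the heap of blanks over the tray in a single layer, with at least 30 mm of clear floor between any two. Then pull the gauge case's hinged lid free of its sticky seal without letting it fly up, and hold it slightly open, its front edge about 50 mm up, with the tray still spread; finish still holding it there, and leave everything else on the table where it is.

Things in the scene. Friction and masses are not known exactly. Their poses are not given: they have to be found in the camera images.
- tray: Low open aluminium tray, fixed to the table, 250 mm (its x) by 270 mm (its y), walls 5 mm thick and 18 mm high in all, floor 5 mm above the table. Origin at the centre of its underside, z up. The heap starts near its middle, on a flat round of paper.
- blank0_mid (a point): Plain steel turned blank, a cylinder 36 mm in diameter and 32 mm tall, about 120 g; one of four alike. This point is its centre, half-way up; z is its axis. It starts upright on the tray floor, in a close triangle with two others, some 2 mm between them.
- blank1_mid (a point): Plain steel turned blank, a cylinder 36 mm in diameter and 32 mm tall, about 120 g; one of four alike. This point is its centre, half-way up; z is its axis. It starts upright on the tray floor, in a close triangle with two others, some 2 mm between them.
- blank2_mid (a point): Plain steel turned blank, a cylinder 36 mm in diameter and 32 mm tall, about 120 g; one of four alike. This point is its centre, half-way up; z is its axis. It starts upright on the tray floor, in a close triangle with two others, some 2 mm between them.
- blank3_mid (a point): Plain steel turned blank, a cylinder 36 mm in diameter and 32 mm tall, about 120 g; one of four alike. This point is its centre, half-way up; z is its axis. It starts standing on top of the other three.
- lid_handle (a point): Centre of the handle bar on the lid of the grey gauge case. The bar is 100 mm long along this frame's y, 12 mm thick (x) and 14 mm tall (z), on a post at each end, 76 mm free between them, 27 mm free beneath it. Shut, z is up and x points level away from the handle to the hinge; the frame turns with the lid. The hinge axis is parallel to y, 165 mm along +x and 48 mm along -z from here.
- lid_edge (a point): Middle of the lower front edge of the lid, 88 mm above the table when shut; 204 mm from the hinge axis along -x of this frame, turned like lid_handle. The case is 200 mm deep, 240 mm wide, fixed to the table, left or right of the tray.
- lid (a joint): Angle of the lid, rad: 0 shut, grows as it opens upward; 0.25 puts the front edge 50 mm up. The seal lets go only when the handle is pulled up with some 10 to 20 N, gives way over the first 5 to 15 mm of lift, and then only the lid's weight (0.25 to 0.5 kg) is left; let go, the lid drops.
- caliper: Steel caliper lying flat between tray and case, 230 mm long along its x; origin under its middle. To be left alone.
- marker: White felt marker with a black cap, 130 mm long along its x, lying across at the back. To be left alone.
- ring_gauge: Steel ring, 60 mm across, 20 mm high, in front of the caliper. To be left alone.
- mug: White mug, 80 mm across, 95 mm high, at the back. To be left alone.
- oil_bottle: White bottle with a black cap, 60 mm across, 150 mm high, at the back. To be left alone.
- v_block: Dark steel V-block, 50 by 70 mm, 52 mm high, at the back. To be left alone.
There are look-alikes about, which are no part of the job. Leave any red look-alike of the part that bears blank2_mid alone.

How it is judged:
On the way, in this order (a step that is already met when the one before it is completed fails the run):
1. the blanks lie spread in one layer in the tray, let go, the lid still shut (height (world z) of each of blank0_mid, blank1_mid, blank2_mid, blank3_mid below 0.03 m and x of blank0_mid in the frame of tray between -0.122 and 0.122 m and y of blank0_mid in the frame of tray between -0.132 and 0.132 m and x of blank1_mid in the frame of tray between -0.122 and 0.122 m and y of blank1_mid in the frame of tray between -0.132 and 0.132 m and x of blank2_mid in the frame of tray between -0.122 and 0.122 m and y of blank2_mid in the frame of tray between -0.132 and 0.132 m and x of blank3_mid in the frame of tray between -0.122 and 0.122 m and y of blank3_mid in the frame of tray between -0.132 and 0.132 m and horizontal distance between blank0_mid and blank1_mid above 0.06 m and horizontal distance between each of blank0_mid, blank1_mid and blank2_mid above 0.06 m and horizontal distance between each of blank0_mid, blank1_mid, blank2_mid and blank3_mid above 0.06 m and value of joint lid below 0.02 rad and contact force between each of blank0, blank1, blank2, blank3 and the fingers below 0.1 N), for 0.2 s.
2. the lid is free of its seal (value of joint lid above 0.1 rad), for 0.1 s.
At the end, for the whole second after the job is handed in: The lid is held still by the fingers, 0.15 to 0.36 rad open (front edge about 30 to 72 mm up), and the four blanks lie in the tray in one layer (centres under 30 mm above the table), their centres more than 60 mm apart (value of joint lid between 0.15 and 0.36 rad and velocity of joint lid between -0.05 and 0.05 rad/s and contact force between the fingers and lid above 1 N and height (world z) of each of blank0_mid, blank1_mid, blank2_mid, blank3_mid below 0.03 m and x of blank0_mid in the frame of tray between -0.122 and 0.122 m and y of blank0_mid in the frame of tray between -0.132 and 0.132 m and x of blank1_mid in the frame of tray between -0.122 and 0.122 m and y of blank1_mid in the frame of tray between -0.132 and 0.132 m and x of blank2_mid in the frame of tray between -0.122 and 0.122 m and y of blank2_mid in the frame of tray between -0.132 and 0.132 m and x of blank3_mid in the frame of tray between -0.122 and 0.122 m and y of blank3_mid in the frame of tray between -0.132 and 0.132 m and horizontal distance between blank0_mid and blank1_mid above 0.06 m and horizontal distance between each of blank0_mid, blank1_mid and blank2_mid above 0.06 m and horizontal distance between each of blank0_mid, blank1_mid, blank2_mid and blank3_mid above 0.06 m); the arm keeps its last pose, push and grip.
It fails at once if the lid flew up past 0.6 rad (value of joint lid above 0.6 rad).
It fails at once if something else on the table was disturbed (moved over 30 mm) (distance of any of caliper, marker, ring_gauge, mug, oil_bottle, v_block from where it was at the start of the episode above 0.03 m).
It also fails if it takes over 72 s, if anything falls off the work surface, if the arm or the gripper's body presses on something with over 40 N, if the wrist force passes 120 N, or if a joint passes its speed limit or range.

## Robot

A 6-joint arm with a two-finger parallel gripper is mounted at the origin on the work surface. World frame = base frame: x ahead of the robot, y to its left, z up, the work surface at z = 0. Lengths are in m, angles in rad, forces in N, time in s.
With the tool pointing down it reaches from about 0.4 to 0.825 m from the base axis. Payload 7 kg.
Tool frame: the origin (TCP) lies at the centre of the arm's flange, where the gripper is bolted on; the fingertips stand 178 mm ahead of it and the grasp point (between the pads) lies arm.tcp_to_grasp ahead of it (arm.tcp_to_grasp is the distance from the TCP to the grasp point, in m); z points along the fingers, y is the direction in which the jaws open and shut (so a half turn about z gives the same grasp; the last joint's range is limited). The gripper opens to 88 mm and grips with 3 to 60 N. Pads are 19 mm wide; open, the fingers measure 130 mm over their backs; the gripper's body (78 mm by 193 mm) begins 47 mm behind the grasp point.
Start: joints at [0.288, 0.359, 0.012, 0, -1.224, -0.288], TCP at [0.675, -0, 0.405] pointing down, gripper open.
Joint ranges: [-3.07, 3.07], [-1.43, 2.12], [-1.02, 1.25], [-3.03, 1.67], [-3.05, -0], [-3.03, 3.03]. Speed limits (rad/s): [2.39, 2.39, 3.01, 3.14, 3.14, 3.14].

## Interface

Orientations are given as [roll, pitch, yaw] about the fixed x, y, z axes, in that order (R = Rz(yaw) Ry(pitch) Rx(roll)).
In Python, from station import arm gives the robot as it stands.
- The arm moves only by the tool move_arm, never from a script. Its argument "deltas" is a list of rows, each a list of 6 numbers: the shift along the world's x, y, z in mm, then the turn, a rotation vector about the world's x, y, z in degrees. In form: [[tx, ty, tz, ax, ay, az], ...]. A call has exactly 5 rows; each row shifts and turns the commanded pose from where the row before left it; what a row does not reach is not made up. A row lasts 1/12 s, in which the tool goes at most 41.7 mm and 7.16 degrees, less where a joint would pass 70% of its speed; a pose out of reach is approached as far as the arm can. A call with a gripper value outside its range is refused whole. "claw" is the closure in counts, from 0 (fully open) to 255 (shut), set as the call begins (left out, the last holds). The fingers move at their own pace and stop on an object; "squeeze" is the grip in N (left out, the last holds). Time passes only in rows, so rows that do not move let the fingers close, or fill a call up. It gives the time, the measured TCP pose, the force and the opening at its end, in the units of the state.
- arm.get_state(): the state, without advancing time (a new reading comes with each control period).
- arm.grab_frame(name): name is "scene" or "side" or "wrist"; returns the picture (400x640x3 uint8, red, green, blue); there is no depth.
- arm.calibration(name): a dict with "intrinsics" (3x3 intrinsics, pixels), "k1" (the pictures are not rectified: a ray, as slopes to the right and down, at radius r is drawn at 1 + k1 r^2 times it, then the intrinsics apply), "T" (4x4, takes a point from camera to world coordinates); the wrist camera has in their place "mount" (4x4, takes a point from camera to tool coordinates, whose origin is the TCP and whose axes are the flange's). Camera axes: x right, y up, looking along -z (the intrinsics and any distortion apply to the point x, -y, -z); pixel columns grow to the right and rows downward; lengths in m; the calibration is good to about 2 mm. A picture is of the moment at which its call begins: read the wrist's pose just before it. calibration takes no time and is no camera call.
- arm.job_done(): hands the job in, once; it reports no verdict.
Trained networks look in the newest picture that a camera, given by its name, has taken for a name from the list of things; names that differ only in an ending like _2 or _b are one class to them, and where a whole thing is asked for, a point or a joint stands for the part that bears it (a point fixed in the world has none). Each returns a list of dicts, best first, with "score" (0 to 1); they miss things now and then, are a little off and sometimes report something else, mostly with a low value. They report only what shows in the picture. A call takes as long as a camera call. They do not tell look-alikes from the thing itself.
- arm.spot_in(thing, camera): "xy" ([column, row] in pixels, amid what is visible of it).
- arm.masks_of(thing, camera): "pixels" (400x640 bool, what is visible of it) and "xy" ([column, row] in pixels, amid what is visible of it).
- arm.spot_point(thing, camera): "xy" ([column, row] in pixels: a listed point, or the origin of a listed thing).
The state is a dict: "t": time; "q": joint angles; "qd": joint speeds; "joint_efforts": joint torques, N m; "eef_pos": TCP position; "ee_rot": TCP orientation; "force": force on the tool from outside, world axes, zero at the start; "moment": the same for the moment, N m; "width": finger opening in m.
Only numpy, scipy, OpenCV 4.12 (cv2) and the standard library are available. Lean on these libraries where they do the work, as an engineer would, in place of code of your own. Each camera call takes 0.05 s, during which the arm holds its last target. There are 200 camera calls.

## Working session

There is one attempt and no reset: what is moved stays moved. The work goes in short steps, Python scripts to look and compute and a tool call to move; the robot and the scene stay as the last step left them, time stands still between calls to the robot, and variables do not carry over. Pictures are saved under pics/ and viewed, about 8 in all and at most 12, crops included, and the job is handed in when it is done.

Besides the shell and the picture viewer there is one more tool, called in YAML: its name, and indented under it one key for each argument. move_arm: Moves the arm, as the interface text tells. Its arguments: {"type":"object","properties":{"deltas":{"type":"array","items":{"type":"array","items":{"type":"number"}}},"claw":{"type":"number"},"squeeze":{"type":"number"}},"required":["deltas"]}

```bash
ls; mkdir -p pics
cat > h.py <<'E'
import numpy as np, cv2
from scipy.spatial.transform import Rotation as R
from station import arm
def campose(name):
    c=arm.calibration(name)
    if 'T' in c: return c,np.array(c['T'])
    s=arm.get_state(); T=np.eye(4); T[:3,:3]=R.from_euler('xyz',s['ee_rot']).as_matrix(); T[:3,3]=s['eef_pos']
    return c,T@np.array(c['mount'])
def ray(name,xy,cp=None):
    c,T=cp or campose(name); K=np.array(c['intrinsics']); k=c['k1']
    d=np.array([(xy[0]-K[0,2])/K[0,0],(xy[1]-K[1,2])/K[1,1]]); u=d.copy()
    for _ in range(20): u=d/(1+k*(u@u))
    v=T[:3,:3]@np.array([u[0],-u[1],-1]); return T[:3,3],v
def atz(name,xy,z,cp=None):
    o,v=ray(name,xy,cp); return o+v*(z-o[2])/v[2]
def proj(name,P,cp=None):
    c,T=cp or campose(name); K=np.array(c['intrinsics']); p=T[:3,:3].T@(np.array(P)-T[:3,3])
    u=np.array([p[0],-p[1]])/-p[2]; u=u*(1+c['k1']*(u@u)); return K[:2,:2]@u+K[:2,2]
def save(name,f): 
    im=arm.grab_frame(name); cv2.imwrite('pics/'+f,im[:,:,::-1]); return im
E
python3 - <<'E'
from h import *
save('scene','s1.png'); save('side','d1.png'); cp=campose('wrist'); save('wrist','w1.png')
print(arm.tcp_to_grasp, arm.get_state())
for n in ('scene','side','wrist'):
    print(n,campose(n)[1][:3,3].round(3))
for n,z in (('blank0_mid',.021),('blank3_mid',.053),('lid_handle',.13),('lid_edge',.088),('tray',0)):
    for c in ('scene','side','wrist'):
        for d in arm.spot_point(n,c)[:5]: print(n,c,round(d['score'],2),np.round(d['xy']),atz(c,d['xy'],z,cp if c=='wrist' else None).round(3))
E
```

```text
pics
0.1593 {'t': 0.15, 'q': array([ 2.88109407e-01,  3.59229753e-01,  1.13076181e-02, -2.53982674e-04,
       -1.22414547e+00, -2.88062573e-01]), 'qd': array([-1.55536817e-04, -2.65594668e-03,  1.84228728e-03, -1.19826036e-03,
        1.66303038e-03, -8.52673013e-06]), 'joint_efforts': array([ 1.39394037e-04, -5.83274567e+01,  2.93289685e+01,  7.00122759e+00,
        8.75052094e-03, -9.76538854e-05]), 'eef_pos': array([6.74861262e-01, 3.01499804e-06, 4.03949786e-01]), 'ee_rot': array([ 3.14030592e+00, -1.32239836e-04, -1.57083585e+00]), 'force': array([-1.0143121 , -0.18455359,  0.5997508 ]), 'moment': array([0.01613673, 0.01241313, 0.06177261]), 'width': 0.0872270878074682}
scene [ 0.944 -0.607  0.726]
side [0.328 0.682 0.81 ]
wrist [ 0.674 -0.069  0.385]
blank0_mid scene 0.7 [218. 298.] [ 0.48  -0.257  0.021]
blank0_mid scene 0.52 [219. 286.] [ 0.457 -0.232  0.021]
blank0_mid side 0.48 [361. 173.] [ 0.447 -0.248  0.021]
blank0_mid side 0.16 [215. 271.] [0.745 0.235 0.021]
blank3_mid scene 0.74 [211. 286.] [ 0.469 -0.259  0.053]
blank3_mid side 0.61 [354. 161.] [ 0.475 -0.265  0.053]
lid_handle scene 0.72 [320. 136.] [0.403 0.247 0.13 ]
lid_handle side 0.6 [339. 280.] [0.411 0.249 0.13 ]
lid_handle side 0.17 [264. 178.] [ 0.695 -0.031  0.13 ]
lid_edge scene 0.56 [310. 147.] [0.372 0.24  0.088]
lid_edge side 0.75 [359. 175.] [ 0.44  -0.155  0.088]
lid_edge side 0.64 [358. 293.] [0.366 0.244 0.088]
lid_edge wrist 0.38 [254. 336.] [0.74  0.16  0.088]
tray scene 0.74 [227. 296.] [ 0.479 -0.232 -0.   ]
tray side 0.58 [348. 178.] [ 0.487 -0.235  0.   ]
tray side 0.5 [241. 236.] [0.736 0.093 0.   ]
tray wrist 0.26 [253. 337.] [0.761 0.229 0.   ]
```

```bash
python3 -c "
import cv2,numpy as np
a=cv2.imread('pics/s1.png');b=cv2.imread('pics/d1.png')
cv2.imwrite('pics/v1.png',cv2.resize(np.vstack([a,b]),(480,600)))"
```

```text
(no output)
```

View pics/s1.png

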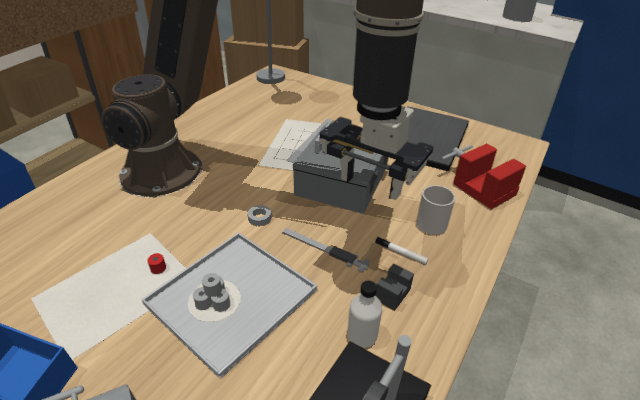

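View pics/d1.png

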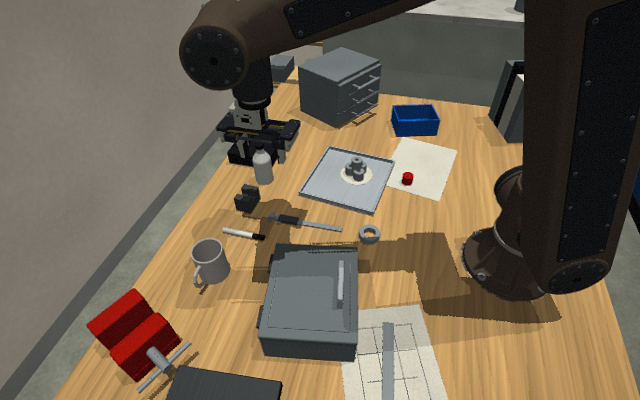

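The scene view shows the tray with corners at about (238,236), (315,289), (220,374) and (145,300). The heap is near (211,293), the red look-alike at (157,263), and the case at (340,175) with its handle on the side facing the robot. The side view agrees, with the handle bar running from (342,262) to (339,305).

Run:
```python
from h import *
for p in ((238,236),(315,289),(220,374),(145,300)): print('tray',atz('scene',p,.018).round(3))
for p in ((332,148),(393,162),(377,212),(301,179)): print('tray side',atz('side',p,.018).round(3))
def tri(a,b):
    o1,v1=ray('scene',a);o2,v2=ray('side',b)
    A=np.stack([v1,-v2],1); s=np.linalg.lstsq(A,o2-o1,rcond=None)[0]
    p,q=o1+s[0]*v1,o2+s[1]*v2; return ((p+q)/2).round(3),np.linalg.norm(p-q).round(4)
print('handle',tri((320,136),(339,280)),'edge',tri((310,147),(358,293)))
print([atz('side',p,.13).round(3) for p in ((342,262),(339,305))])
print(campose('wrist')[1].round(3))
for n in ('caliper','ring_gauge'):
    print(n,[atz('side',d['xy'],0.01).round(3) for d in arm.spot_point(n,'side')[:1]])
```

```text
tray [ 0.39  -0.092  0.018]
tray [ 0.63  -0.125  0.018]
tray [ 0.596 -0.379  0.018]
tray [ 0.355 -0.345  0.018]
tray side [ 0.574 -0.363  0.018]
tray side [ 0.349 -0.335  0.018]
tray side [ 0.367 -0.083  0.018]
tray side [ 0.634 -0.171  0.018]
handle (array([0.408, 0.247, 0.13 ]), np.float64(0.0086)) edge (array([0.369, 0.244, 0.085]), np.float64(0.0038))
[array([0.415, 0.201, 0.13 ]), array([0.398, 0.308, 0.13 ])]
[[-1.    -0.     0.     0.674]
 [ 0.    -0.967 -0.254 -0.069]
 [ 0.    -0.254  0.967  0.385]
 [ 0.     0.     0.     1.   ]]
caliper [array([0.568, 0.011, 0.01 ])]
ring_gauge [array([0.385, 0.008, 0.01 ])]
```

move_arm:
  deltas:
    - [-30, -20, 0, 0, 0, 0]
    - [-30, -25, 0, 0, 0, 0]
    - [-30, -25, 0, 0, 0, 0]
    - [-30, -25, 0, 0, 0, 0]
    - [-30, -25, 0, 0, 0, 0]

```text
t: 1.42
eef_pos: [0.5234, -0.1209, 0.4047]
ee_rot: [-3.141, -0.0, -1.57]
force: [-0.1, -1.2, 0.6]
width: 0.0871
```

move_arm:
  deltas:
    - [-15, -25, 0, 0, 0, 0]
    - [-15, -25, 0, 0, 0, 0]
    - [0, -15, 0, 0, 0, 0]
    - [0, 0, 0, 0, 0, 0]
    - [0, 0, 0, 0, 0, 0]

```text
t: 1.83
eef_pos: [0.4947, -0.1857, 0.4049]
ee_rot: [-3.141, 0.0, -1.573]
force: [0.5, -0.7, -0.6]
width: 0.0876
```

Run:
```python
from h import *
cp=campose('wrist'); save('wrist','w2.png')
for n in ('blank3_mid','blank0_mid'):
    for d in arm.masks_of(n,'wrist')[:6]:
        m=d['pixels']; print('mask',n,round(d['score'],2),np.round(d['xy']),m.sum())
    for d in arm.spot_point(n,'wrist')[:6]: print(n,round(d['score'],2),np.round(d['xy'],1),atz('wrist',d['xy'],.021,cp).round(3),atz('wrist',d['xy'],.053,cp).round(3))
```

```text
mask blank3_mid 0.84 [343. 113.] 1119
mask blank3_mid 0.2 [266. 312.] 2123
blank3_mid 0.77 [344.1 114.6] [ 0.464 -0.253  0.021] [ 0.467 -0.253  0.053]
blank3_mid 0.73 [401.1 307.5] [ 0.387 -0.016  0.021] [ 0.396 -0.037  0.053]
mask blank0_mid 0.61 [359. 134.] 591
blank0_mid 0.78 [356.5 128.2] [ 0.45  -0.238  0.021] [ 0.454 -0.24   0.053]
```

View pics/w2.png

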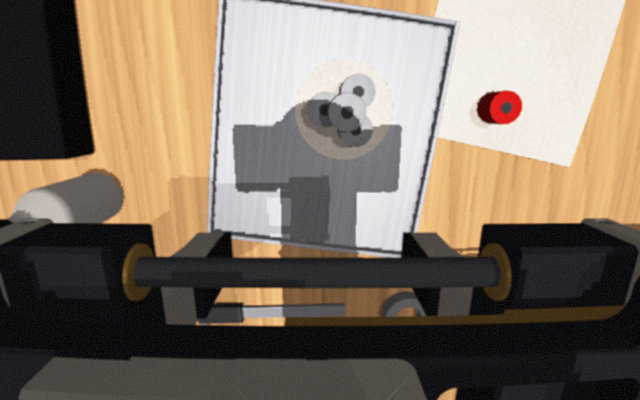

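The wrist view shows the top blank at (347,112). The lower three show their bore tops near (358,91), (324,109) and (355,131). The tray corners are at (222,0), (457,22), (405,250) and (212,232), and the red one at (506,107) is outside the tray.

Run:
```python
from h import *
cp=campose('wrist')
for p,z in (((347,112),.069),((358,91),.037),((324,109),.037),((355,131),.037)): print(atz('wrist',p,z,cp).round(4))
print([atz('wrist',p,.018,cp).round(3) for p in ((222,0),(457,22),(405,250),(212,232))])
a=cv2.imread('pics/w2.png')[40:180,270:430]; cv2.imwrite('pics/c2.png',cv2.resize(a,(640,560),interpolation=cv2.INTER_CUBIC))
```

```text
[ 0.4658 -0.2541  0.069 ]
[ 0.4521 -0.275   0.037 ]
[ 0.4865 -0.2571  0.037 ]
[ 0.4541 -0.235   0.037 ]
[array([ 0.591, -0.366,  0.018]), array([ 0.348, -0.347,  0.018]), array([ 0.387, -0.093,  0.018]), array([ 0.619, -0.116,  0.018])]
```

View pics/c2.png

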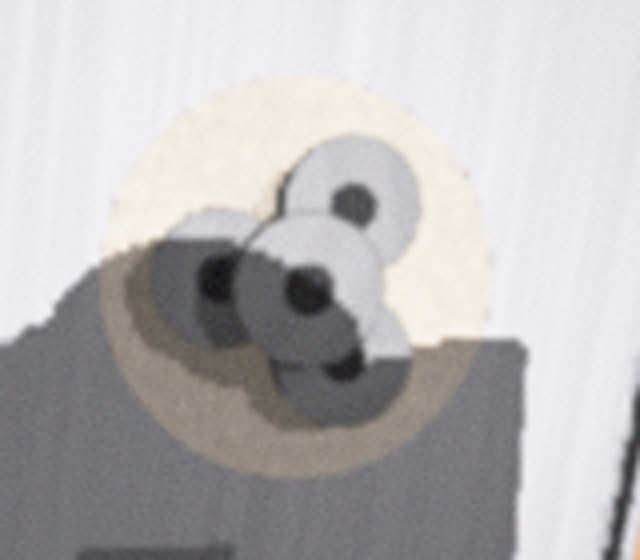

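move_arm:
  deltas:
    - [-10, -23, -30, 0, 0, 0]
    - [-10, -23, -35, 0, 0, 0]
    - [-9, -22, -35, 0, 0, 0]
    - [0, 0, -35, 0, 0, 0]
    - [0, 0, -25, 0, 0, 0]
  claw: 0
  squeeze: 25

```text
t: 2.5
eef_pos: [0.4653, -0.2522, 0.2436]
ee_rot: [3.139, 0.001, -1.572]
force: [-0.4, 1.0, -0.4]
width: 0.0873
```

move_arm:
  deltas:
    - [0, 0, -14, 0, 0, 0]
    - [0, 0, -13, 0, 0, 0]
    - [0, 0, 0, 0, 0, 0]
    - [0, 0, 0, 0, 0, 0]
    - [0, 0, 0, 0, 0, 0]

```text
t: 2.92
eef_pos: [0.4671, -0.2517, 0.22]
ee_rot: [-3.141, -0.0, -1.57]
force: [0.7, 0.2, 0.3]
width: 0.0879
```

move_arm:
  deltas:
    - [0, 0, 0, 0, 0, 0]
    - [0, 0, 0, 0, 0, 0]
    - [0, 0, 0, 0, 0, 0]
    - [0, 0, 0, 0, 0, 0]
    - [0, 0, 0, 0, 0, 0]
  claw: 255

```text
t: 3.33
eef_pos: [0.4665, -0.2519, 0.2197]
ee_rot: [-3.141, -0.0, -1.571]
force: [0.2, 0.6, 0.7]
width: 0.0598
```

move_arm:
  deltas:
    - [0, 0, 0, 0, 0, 0]
    - [0, 0, 0, 0, 0, 0]
    - [0, 0, 0, 0, 0, 0]
    - [0, 0, 0, 0, 0, 0]
    - [0, 0, 0, 0, 0, 0]

```text
t: 3.75
eef_pos: [0.4664, -0.252, 0.2193]
ee_rot: [3.142, -0.0, -1.571]
force: [0.3, 0.0, 0.5]
width: 0.0355
```

move_arm:
  deltas:
    - [0, 0, 5, 0, 0, 0]
    - [0, 0, 10, 0, 0, 0]
    - [0, 0, 15, 0, 0, 0]
    - [0, 0, 5, 0, 0, 0]
    - [0, 0, 0, 0, 0, 0]

```text
t: 4.17
eef_pos: [0.4671, -0.2521, 0.2563]
ee_rot: [-3.138, -0.001, -1.571]
force: [0.5, 0.3, -1.4]
width: 0.0355
```

move_arm:
  deltas:
    - [18, 16, 0, 0, 0, 0]
    - [24, 22, 0, 0, 0, 0]
    - [24, 22, 0, 0, 0, 0]
    - [18, 15, 0, 0, 0, 0]
    - [4, 4, -10, 0, 0, 0]

```text
t: 4.58
eef_pos: [0.5578, -0.171, 0.2456]
ee_rot: [-3.137, -0.001, -1.568]
force: [0.7, 0.3, -1.2]
width: 0.0354
```

move_arm:
  deltas:
    - [0, 0, -20, 0, 0, 0]
    - [0, 0, -20, 0, 0, 0]
    - [0, 0, -12, 0, 0, 0]
    - [0, 0, -5, 0, 0, 0]
    - [0, 0, 0, 0, 0, 0]

```text
t: 5.0
eef_pos: [0.5536, -0.173, 0.1866]
ee_rot: [3.139, -0.0, -1.571]
force: [-0.2, 0.3, -1.3]
width: 0.0354
```

move_arm:
  deltas:
    - [0, 0, 0, 0, 0, 0]
    - [0, 0, 0, 0, 0, 0]
    - [0, 0, 0, 0, 0, 0]
    - [0, 0, 0, 0, 0, 0]
    - [0, 0, 0, 0, 0, 0]
  claw: 0

```text
t: 5.42
eef_pos: [0.5545, -0.173, 0.1874]
ee_rot: [-3.141, 0.0, -1.571]
force: [-0.7, 0.5, -0.1]
width: 0.0633
```

move_arm:
  deltas:
    - [0, 0, 30, 0, 0, 0]
    - [0, 0, 32, 0, 0, 0]
    - [-20, -4, 30, 0, 0, 5]
    - [-24, -4, 30, 0, 0, 7]
    - [-24, -4, 20, 0, 0, 7]

```text
t: 5.83
eef_pos: [0.4862, -0.1851, 0.3319]
ee_rot: [-3.139, -0.001, -1.233]
force: [0.9, 0.3, 0.8]
width: 0.0874
```

move_arm:
  deltas:
    - [-16, -4, 0, 0, 0, 6]
    - [-10, 0, 0, 0, 0, 2]
    - [0, 0, 0, 0, 0, 0]
    - [0, 0, 0, 0, 0, 0]
    - [0, 0, 0, 0, 0, 0]

```text
t: 6.25
eef_pos: [0.461, -0.1889, 0.3294]
ee_rot: [-3.141, -0.0, -1.101]
force: [0.5, -0.1, -0.4]
width: 0.0876
```

Run:
```python
from h import *
s=arm.get_state(); print(s['t'],s['eef_pos'].round(4),s['ee_rot'].round(3))
cp=campose('wrist'); save('wrist','w3.png')
for d in arm.spot_point('blank0_mid','wrist')[:6]: print(round(d['score'],2),np.round(d['xy'],1),atz('wrist',d['xy'],.021,cp).round(4))
```

```text
6.25 [ 0.461  -0.1889  0.3294] [-3.141 -0.    -1.101]
0.77 [347.6 144.5] [ 0.4547 -0.2388  0.021 ]
```

View pics/w3.png

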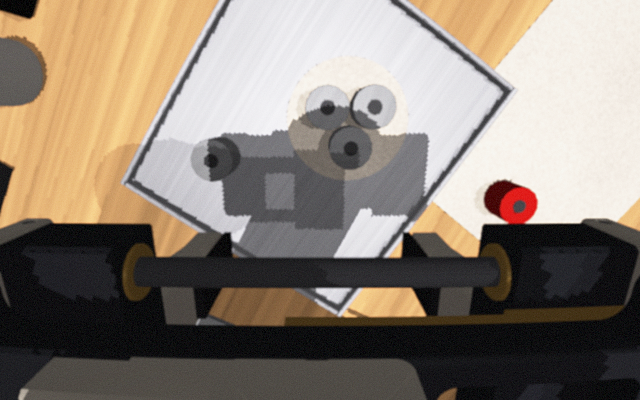

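The view shows T placed at (211,160), B at (327,107), A at (375,106) and C at (350,148). The jaws (image horizontal) are tangential to C.

Run:
```python
from h import *
cp=campose('wrist')
for n,p in dict(T=(211,160),B=(327,107),A=(375,106),C=(350,148)).items(): print(n,atz('wrist',p,.037,cp).round(4))
```

```text
T [ 0.5524 -0.1766  0.037 ]
B [ 0.4855 -0.2582  0.037 ]
A [ 0.4516 -0.2765  0.037 ]
C [ 0.4535 -0.2377  0.037 ]
```

move_arm:
  deltas:
    - [-2, -15, -10, 0, 0, 0]
    - [-3, -20, -30, 0, 0, 0]
    - [-1.5, -10, -35, 0, 0, 0]
    - [0, 0, -30, 0, 0, 0]
    - [0, 0, -20, 0, 0, 0]

```text
t: 6.77
eef_pos: [0.4533, -0.2344, 0.2011]
ee_rot: [3.139, 0.002, -1.102]
force: [-0.5, 0.3, -1.2]
width: 0.0871
```

move_arm:
  deltas:
    - [0, 0, -12, 0, 0, 0]
    - [0, 0, -5.5, 0, 0, 0]
    - [0, 0, 0, 0, 0, 0]
    - [0, 0, 0, 0, 0, 0]
    - [0, 0, 0, 0, 0, 0]

```text
t: 7.18
eef_pos: [0.4546, -0.2339, 0.1876]
ee_rot: [-3.14, -0.001, -1.099]
force: [1.0, 0.3, 1.5]
width: 0.0877
```

move_arm:
  deltas:
    - [0, 0, 0, 0, 0, 0]
    - [0, 0, 0, 0, 0, 0]
    - [0, 0, 0, 0, 0, 0]
    - [0, 0, 0, 0, 0, 0]
    - [0, 0, 0, 0, 0, 0]
  claw: 255

```text
t: 7.6
eef_pos: [0.454, -0.2339, 0.1871]
ee_rot: [-3.141, -0.0, -1.1]
force: [0.1, -0.4, 0.3]
width: 0.0601
```

move_arm:
  deltas:
    - [0, 0, 0, 0, 0, 0]
    - [0, 0, 0, 0, 0, 0]
    - [0, 0, 0, 0, 0, 0]
    - [0, 0, 0, 0, 0, 0]
    - [0, 0, 0, 0, 0, 0]

```text
t: 8.02
eef_pos: [0.4539, -0.234, 0.1868]
ee_rot: [3.141, 0.0, -1.1]
force: [-0.5, 0.1, 0.1]
width: 0.0352
```

move_arm:
  deltas:
    - [0, 0, 5, 0, 0, 0]
    - [0, 0, 10, 0, 0, 0]
    - [0, 0, 15, 0, 0, 0]
    - [0, 0, 15, 0, 0, 0]
    - [0, 0, 0, 0, 0, 0]

```text
t: 8.43
eef_pos: [0.4551, -0.2342, 0.2352]
ee_rot: [-3.138, -0.003, -1.099]
force: [0.2, 0.2, -1.4]
width: 0.0357
```

move_arm:
  deltas:
    - [-4, 16, 0, 0, 0, 0]
    - [-5, 22, 0, 0, 0, 0]
    - [-5, 22, 0, 0, 0, 0]
    - [-4, 14, -5, 0, 0, 0]
    - [0, 0, -15, 0, 0, 0]

```text
t: 8.85
eef_pos: [0.4359, -0.1583, 0.2135]
ee_rot: [-3.138, -0.001, -1.098]
force: [0.3, 0.2, -1.2]
width: 0.0353
```

move_arm:
  deltas:
    - [0, 0, -15, 0, 0, 0]
    - [0, 0, -7, 0, 0, 0]
    - [0, 0, -2, 0, 0, 0]
    - [0, 0, 0, 0, 0, 0]
    - [0, 0, 0, 0, 0, 0]

```text
t: 9.27
eef_pos: [0.4362, -0.1601, 0.1882]
ee_rot: [-3.141, -0.0, -1.1]
force: [0.7, -0.7, -0.2]
width: 0.0357
```

move_arm:
  deltas:
    - [0, 0, 0, 0, 0, 0]
    - [0, 0, 0, 0, 0, 0]
    - [0, 0, 0, 0, 0, 0]
    - [0, 0, 0, 0, 0, 0]
    - [0, 0, 0, 0, 0, 0]
  claw: 0

```text
t: 9.68
eef_pos: [0.436, -0.16, 0.1881]
ee_rot: [-3.141, -0.0, -1.1]
force: [-0.7, 0.7, -0.7]
width: 0.0631
```

move_arm:
  deltas:
    - [0, 0, 20, 0, 0, 0]
    - [0, 0, 30, 0, 0, 0]
    - [0, -10, 30, 0, 0, -7]
    - [0, -20, 0, 0, 0, -7]
    - [0, -20, 0, 0, 0, -7]

```text
t: 10.1
eef_pos: [0.4367, -0.2102, 0.2702]
ee_rot: [-3.137, -0.001, -1.47]
force: [0.8, -0.0, -0.6]
width: 0.0872
```

move_arm:
  deltas:
    - [6, -25, 0, 0, 0, -7]
    - [6, -20, 0, 0, 0, -7]
    - [4, -20, 0, 0, 0, -7]
    - [0, 0, 0, 0, 0, -7]
    - [0, 0, 0, 0, 0, -7]

```text
t: 10.52
eef_pos: [0.4519, -0.276, 0.2675]
ee_rot: [3.141, -0.0, -2.085]
force: [-0.0, 0.7, -0.8]
width: 0.0878
```

move_arm:
  deltas:
    - [0, 0, 0, 0, 0, -3]
    - [0, 0, 0, 0, 0, 0]
    - [0, 0, 0, 0, 0, 0]
    - [0, 0, 0, 0, 0, 0]
    - [0, 0, 0, 0, 0, 0]

```text
t: 10.93
eef_pos: [0.452, -0.2748, 0.2679]
ee_rot: [-3.142, 0.0, -2.128]
force: [0.4, 0.7, -0.8]
width: 0.0877
```

move_arm:
  deltas:
    - [-1, -1, -20, 0, 0, 0]
    - [0, 0, -30, 0, 0, 0]
    - [0, 0, -20, 0, 0, 0]
    - [0, 0, -11, 0, 0, 0]
    - [0, 0, 0, 0, 0, 0]

```text
t: 11.35
eef_pos: [0.4503, -0.2757, 0.1848]
ee_rot: [3.138, -0.001, -2.128]
force: [-0.5, 0.2, 0.5]
width: 0.0877
```

move_arm:
  deltas:
    - [0, 0, 0, 0, 0, 0]
    - [0, 0, 0, 0, 0, 0]
    - [0, 0, 0, 0, 0, 0]
    - [0, 0, 0, 0, 0, 0]
    - [0, 0, 0, 0, 0, 0]
  claw: 255

```text
t: 11.77
eef_pos: [0.4511, -0.276, 0.1876]
ee_rot: [-3.14, 0.0, -2.129]
force: [0.1, 0.6, 0.5]
width: 0.0599
```

move_arm:
  deltas:
    - [0, 0, 0, 0, 0, 0]
    - [0, 0, 0, 0, 0, 0]
    - [0, 0, 0, 0, 0, 0]
    - [0, 0, 0, 0, 0, 0]
    - [0, 0, 0, 0, 0, 0]

```text
t: 12.18
eef_pos: [0.451, -0.276, 0.187]
ee_rot: [-3.141, 0.0, -2.129]
force: [-0.5, 0.2, 1.8]
width: 0.0356
```

move_arm:
  deltas:
    - [0, 0, 5, 0, 0, 0]
    - [0, 0, 10, 0, 0, 0]
    - [0, 0, 15, 0, 0, 0]
    - [0, 0, 15, 0, 0, 0]
    - [0, 0, 0, 0, 0, 0]

```text
t: 12.6
eef_pos: [0.452, -0.2763, 0.2352]
ee_rot: [-3.137, 0.001, -2.129]
force: [0.7, 0.2, -0.7]
width: 0.0357
```

move_arm:
  deltas:
    - [-6, -6, 0, 0, 0, 0]
    - [-9, -10, 0, 0, 0, 0]
    - [-7, -8, 0, 0, 0, 0]
    - [-3.5, -4, -5, 0, 0, 0]
    - [0, 0, -15, 0, 0, 0]

```text
t: 13.02
eef_pos: [0.4247, -0.3054, 0.2126]
ee_rot: [-3.139, 0.0, -2.131]
force: [0.4, -0.1, -1.9]
width: 0.0357
```

move_arm:
  deltas:
    - [0, 0, -15, 0, 0, 0]
    - [0, 0, -7, 0, 0, 0]
    - [0, 0, -2, 0, 0, 0]
    - [0, 0, 0, 0, 0, 0]
    - [0, 0, 0, 0, 0, 0]

```text
t: 13.43
eef_pos: [0.4252, -0.3042, 0.1875]
ee_rot: [3.141, -0.0, -2.13]
force: [-0.9, 0.1, -0.6]
width: 0.0356
```

move_arm:
  deltas:
    - [0, 0, 0, 0, 0, 0]
    - [0, 0, 0, 0, 0, 0]
    - [0, 0, 0, 0, 0, 0]
    - [0, 0, 0, 0, 0, 0]
    - [0, 0, 0, 0, 0, 0]
  claw: 85

```text
t: 13.85
eef_pos: [0.4255, -0.3039, 0.188]
ee_rot: [-3.141, 0.0, -2.129]
force: [-0.7, 0.2, -0.3]
width: 0.0576
```

move_arm:
  deltas:
    - [0, 0, 20, 0, 0, 0]
    - [0, 0, 30, 0, 0, 0]
    - [0, 0, 40, 0, 0, 0]
    - [0, 30, 40, 0, 0, 4]
    - [0, 40, 10, 0, 0, 7]

```text
t: 14.27
eef_pos: [0.427, -0.2403, 0.3261]
ee_rot: [-3.134, -0.0, -1.937]
force: [2.2, -0.1, 0.6]
width: 0.0585
```

move_arm:
  deltas:
    - [0, 40, 0, 0, 0, 7]
    - [0, 40, 0, 0, 0, 7]
    - [0, 40, 0, 0, 0, 7]
    - [0, 40, 0, 0, 0, 0]
    - [0, 30, 0, 0, 0, 0]

```text
t: 14.68
eef_pos: [0.4249, -0.0467, 0.3216]
ee_rot: [-3.14, 0.001, -1.569]
force: [0.0, 0.2, 0.5]
width: 0.0583
```

move_arm:
  deltas:
    - [0, 20, 25, 0, 0, 0]
    - [0, 35, 30, 0, 0, 0]
    - [0, 40, 24, 0, 0, 0]
    - [0, 40, 0, 0, 0, 0]
    - [0, 35, 0, 0, 0, 0]

```text
t: 15.1
eef_pos: [0.4251, 0.1155, 0.3967]
ee_rot: [-3.138, 0.003, -1.571]
force: [-0.0, -0.7, -0.6]
width: 0.0583
```

move_arm:
  deltas:
    - [-5, 20, 0, 0, 0, 0]
    - [0, 10, 0, 0, 0, 0]
    - [0, 0, 0, 0, 0, 0]
    - [0, 0, 0, 0, 0, 0]
    - [0, 0, 0, 0, 0, 0]

```text
t: 15.52
eef_pos: [0.4204, 0.1427, 0.3946]
ee_rot: [3.141, -0.0, -1.571]
force: [-0.1, 0.2, -0.6]
width: 0.0585
```

Run:
```python
from h import *
s=arm.get_state(); print(s['t'],s['eef_pos'].round(4),s['ee_rot'].round(3))
cp=campose('wrist'); save('wrist','w4.png'); save('scene','s4.png')
for d in arm.spot_point('lid_handle','wrist')[:3]: print('h',round(d['score'],2),np.round(d['xy'],1),atz('wrist',d['xy'],.13,cp).round(4))
for d in arm.spot_point('lid_edge','wrist')[:3]: print('e',round(d['score'],2),np.round(d['xy'],1),atz('wrist',d['xy'],.088,cp).round(4))
for d in arm.spot_point('blank0_mid','scene')[:8]: print('b',round(d['score'],2),np.round(d['xy'],1),atz('scene',d['xy'],.021).round(4))
a=cv2.imread('pics/w4.png');b=cv2.imread('pics/s4.png')
b=cv2.resize(b[220:390,130:330],(470,400))
cv2.imwrite('pics/v4.png',cv2.resize(np.hstack([a,b]),(800,288)))
```

```text
15.5167 [0.4204 0.1427 0.3946] [ 3.141 -0.    -1.571]
h 0.95 [334.2 330.5] [0.404  0.2564 0.13  ]
e 0.75 [368.7 292.9] [0.3681 0.2445 0.088 ]
b 0.64 [234.9 263.8] [ 0.4451 -0.1658  0.021 ]
```

View pics/v4.png

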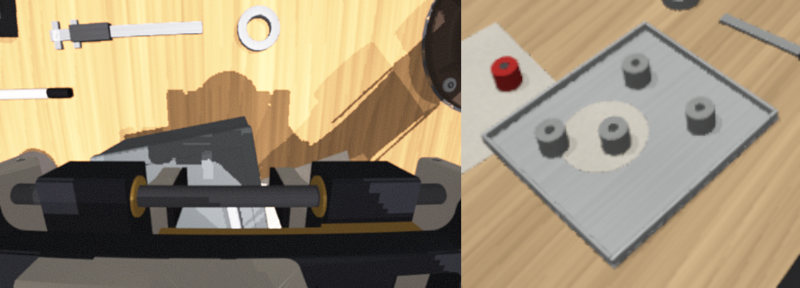

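The right crop shows the four blanks well apart in the tray, with the red one untouched outside it. In the wrist view the gripper hides the handle, so I'll take one look from further along +y.

move_arm:
  deltas:
    - [0, 25, 0, 0, 0, 0]
    - [0, 40, 0, 0, 0, 0]
    - [0, 40, 0, 0, 0, 0]
    - [0, 40, 0, 0, 0, 0]
    - [0, 35, 0, 0, 0, 0]

```text
t: 16.18
eef_pos: [0.4205, 0.3252, 0.3949]
ee_rot: [-3.141, 0.0, -1.571]
force: [0.7, 0.3, 0.1]
width: 0.0583
```

move_arm:
  deltas:
    - [0, 10, 0, 0, 0, 0]
    - [0, 0, 0, 0, 0, 0]
    - [0, 0, 0, 0, 0, 0]
    - [0, 0, 0, 0, 0, 0]
    - [0, 0, 0, 0, 0, 0]

```text
t: 16.6
eef_pos: [0.4205, 0.3322, 0.3949]
ee_rot: [3.142, 0.0, -1.572]
force: [0.0, 0.2, 0.7]
width: 0.0586
```

Run:
```python
from h import *
s=arm.get_state(); print(s['t'],s['eef_pos'].round(4),s['ee_rot'].round(3))
cp=campose('wrist'); save('wrist','w5.png')
for d in arm.spot_point('lid_handle','wrist')[:3]: print('h',round(d['score'],2),np.round(d['xy'],1),atz('wrist',d['xy'],.13,cp).round(4))
for d in arm.spot_point('lid_edge','wrist')[:3]: print('e',round(d['score'],2),np.round(d['xy'],1),atz('wrist',d['xy'],.088,cp).round(4))
```

```text
16.6 [0.4205 0.3322 0.3949] [ 3.142  0.    -1.572]
h 0.65 [337.   94.6] [0.4047 0.2506 0.13  ]
e 0.98 [377.4  88.9] [0.3684 0.2437 0.088 ]
```

View pics/w5.png

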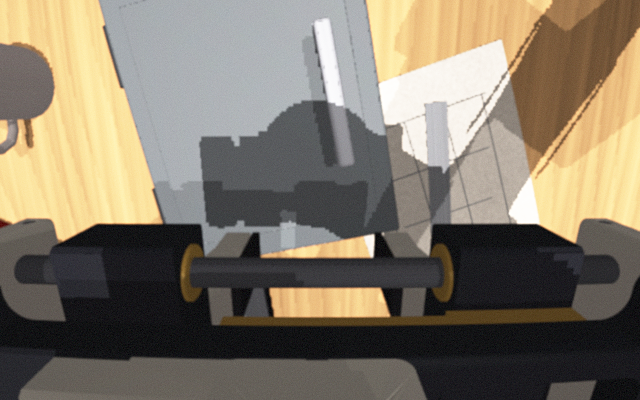

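The handle bar shows clearly, running from (321,20) to (346,163) on the lid.

Run:
```python
from h import *
cp=campose('wrist'); a=atz('wrist',(321,21),.137,cp);b=atz('wrist',(346,162),.137,cp); print(a.round(4),b.round(4),((a+b)/2).round(4),np.linalg.norm(a-b).round(4),np.degrees(np.arctan2(-(b-a)[0],(b-a)[1])).round(1))
```

```text
[0.4164 0.2038 0.137 ] [0.3981 0.2987 0.137 ] [0.4072 0.2512 0.137 ] 0.0966 11.0
```

move_arm:
  deltas:
    - [-3, -15, -10, 0, 0, 4]
    - [-4, -25, -20, 0, 0, 4]
    - [-4, -25, -15, 0, 0, 2.5]
    - [-2.5, -17, -5, 0, 0, 0]
    - [0, 0, -10, 0, 0, 0]

```text
t: 17.17
eef_pos: [0.4062, 0.2482, 0.3348]
ee_rot: [3.141, 0.0, -1.389]
force: [0.1, 1.3, 0.4]
width: 0.0582
```

move_arm:
  deltas:
    - [0, 0, -15, 0, 0, 0]
    - [0, 0, -15, 0, 0, 0]
    - [0, 0, -11, 0, 0, 0]
    - [0, 0, -5, 0, 0, 0]
    - [0, 0, 0, 0, 0, 0]

```text
t: 17.58
eef_pos: [0.4069, 0.2511, 0.2879]
ee_rot: [3.14, -0.001, -1.388]
force: [-0.5, 0.5, 0.1]
width: 0.058
```

move_arm:
  deltas:
    - [0, 0, 0, 0, 0, 0]
    - [0, 0, 0, 0, 0, 0]
    - [0, 0, 0, 0, 0, 0]
    - [0, 0, 0, 0, 0, 0]
    - [0, 0, 0, 0, 0, 0]
  claw: 180

```text
t: 18.0
eef_pos: [0.407, 0.2516, 0.2892]
ee_rot: [-3.141, 0.001, -1.387]
force: [0.1, 0.3, 0.3]
width: 0.0308
```

move_arm:
  deltas:
    - [0, 0, 0, 0, 0, 0]
    - [0, 0, 0, 0, 0, 0]
    - [0, 0, 0, 0, 0, 0]
    - [0, 0, 0, 0, 0, 0]
    - [0, 0, 0, 0, 0, 0]
  claw: 255
  squeeze: 20

```text
t: 18.42
eef_pos: [0.408, 0.2517, 0.289]
ee_rot: [-3.139, 0.0, -1.387]
force: [9.2, -1.4, -4.4]
width: 0.012
```

move_arm:
  deltas:
    - [1, 0.2, 0, 0, 0, 0]
    - [2.05, 0.4, 1.65, -0.1, 0.56, 0]
    - [2.05, 0.4, 1.65, -0.1, 0.56, 0]
    - [2.05, 0.4, 1.65, -0.1, 0.56, 0]
    - [2.05, 0.4, 1.65, -0.1, 0.56, 0]
  squeeze: 50

```text
t: 18.83
eef_pos: [0.4163, 0.2532, 0.2943]
ee_rot: [3.1, -0.0, -1.388]
force: [5.0, 0.9, -11.5]
width: 0.0117
```

move_arm:
  deltas:
    - [2.1, 0.4, 1.6, -0.1, 0.56, 0]
    - [2.1, 0.4, 1.6, -0.1, 0.56, 0]
    - [2.1, 0.4, 1.6, -0.1, 0.56, 0]
    - [2.1, 0.4, 1.6, -0.1, 0.56, 0]
    - [2.1, 0.4, 1.6, -0.1, 0.56, 0]

```text
t: 19.25
eef_pos: [0.427, 0.2553, 0.3038]
ee_rot: [3.052, 0.0, -1.387]
force: [4.3, 0.1, -4.1]
width: 0.0117
```

move_arm:
  deltas:
    - [2.15, 0.4, 1.45, -0.1, 0.56, 0]
    - [2.15, 0.4, 1.45, -0.1, 0.56, 0]
    - [2.15, 0.4, 1.45, -0.1, 0.56, 0]
    - [2.15, 0.4, 1.45, -0.1, 0.56, 0]
    - [2.15, 0.4, 1.45, -0.1, 0.56, 0]

```text
t: 19.67
eef_pos: [0.4378, 0.2572, 0.3108]
ee_rot: [3.002, 0.001, -1.387]
force: [5.4, -1.8, -5.0]
width: 0.0118
```

move_arm:
  deltas:
    - [2.4, 0.4, 1.35, -0.1, 0.56, 0]
    - [2.4, 0.4, 1.35, -0.1, 0.56, 0]
    - [2.3, 0.4, 1.35, -0.1, 0.56, 0]
    - [2.3, 0.4, 1.35, -0.1, 0.56, 0]
    - [2.2, 0.4, 1.35, -0.1, 0.56, 0]

```text
t: 20.08
eef_pos: [0.449, 0.2592, 0.3174]
ee_rot: [2.951, 0.001, -1.388]
force: [2.7, -1.0, -3.9]
width: 0.0114
```

move_arm:
  deltas:
    - [2.2, 0.4, 1.25, -0.1, 0.56, 0]
    - [2.2, 0.4, 1.25, -0.1, 0.56, 0]
    - [2.2, 0.4, 1.2, -0.1, 0.56, 0]
    - [2.2, 0.4, 1.2, -0.1, 0.56, 0]
    - [2.2, 0.4, 1.2, -0.1, 0.56, 0]

```text
t: 20.5
eef_pos: [0.4604, 0.2613, 0.3235]
ee_rot: [2.903, 0.002, -1.388]
force: [3.3, -1.3, -5.2]
width: 0.0115
```

move_arm:
  deltas:
    - [2, 0.4, 1.2, -0.1, 0.56, 0]
    - [0, 0, 0, 0, 0, 0]
    - [0, 0, 0, 0, 0, 0]
    - [0, 0, 0, 0, 0, 0]
    - [0, 0, 0, 0, 0, 0]

```text
t: 20.92
eef_pos: [0.4624, 0.2617, 0.3246]
ee_rot: [2.894, 0.002, -1.388]
force: [6.0, 0.1, -6.9]
width: 0.0114
```

Run:
```python
from h import *
save('scene','s6.png'); save('side','d6.png')
s=arm.get_state(); print(s['t'],s['eef_pos'].round(4),s['ee_rot'].round(3),s['force'].round(1),s['width'])
for c in('scene','side'):
    for d in arm.spot_point('lid_edge',c)[:2]: print('e',c,round(d['score'],2),np.round(d['xy'],1),atz(c,d['xy'],.138).round(3))
a=cv2.imread('pics/s6.png');b=cv2.imread('pics/d6.png')
cv2.imwrite('pics/v6.png',cv2.resize(np.hstack([a[80:400,100:500],b[80:400,200:600]]),(800,320)))
```

```text
21.0167 [0.4623 0.2617 0.3246] [ 2.895e+00  2.000e-03 -1.388e+00] [ 5.7 -0.8 -6.8] 0.01180936028051676
e scene 0.79 [310.7 129.1] [0.369 0.251 0.138]
e side 0.83 [357.  279.4] [0.373 0.243 0.138]
```

View pics/v6.png

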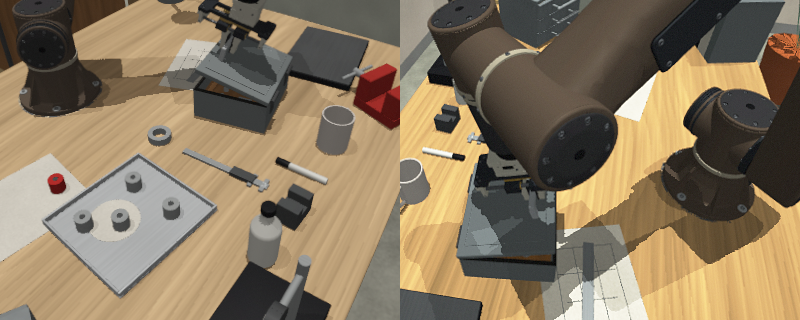

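The lid is open with its front edge about 50 mm up, the gripper holds the handle steady, and the tray is still spread with nothing else moved. I'm handing in.

```bash
python3 -c "
from station import arm
s=arm.get_state();print(s['qd'].round(3),s['width']);arm.job_done()"
```

```text
[0.    0.001 0.002 0.001 0.001 0.   ] 0.01166191441011243
the job is handed in; nothing more can be done
```

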